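Close up the carbonator's gas bay after a cylinder change

ROBOT

A 7-joint arm with a two-finger parallel gripper is mounted at the origin on a cart in front of the work surface, level with it; the furniture and walls round the work are solid. World frame = base frame: x ahead of the robot, y to its left, z up, the work surface at z = 0. Lengths are in m, angles in rad, forces in N, time in s.
With the tool pointing down it reaches from about 0.4 to 0.9 m from the base axis. Payload 5.6 kg.
Tool frame: the origin (TCP) lies on the centre line of the jaws, within the pads' length; the fingertips stand 17 mm ahead of it and the grasp point (between the pads) lies 2 mm behind it; z points along the fingers, y is the line along which they close (so a half turn about z gives the same grasp; the last joint's range is limited). The gripper opens to 92 mm and grips with 3 to 60 N. Pads are 20 mm wide; open, the fingers measure 128 mm over their backs; the gripper's body (75 mm by 189 mm) begins 69 mm behind the grasp point.
Start: joints at [1.265, 0.468, -0.012, 1.603, 0.006, 1.071, -0.056], TCP at [0.169, -0.628, 0.232] pointing down, gripper open.
Joint ranges: [-2.53, 2.53], [-0.31, 2.02], [-1.57, 1.55], [0.28, 2.44], [-1.29, 4.43], [0.15, 1.84], [-2.92, 2.92]. Speed limits (rad/s): [2.57, 2.57, 3.14, 3.14, 3.14, 3.14, 3.14].

INTERFACE

Orientations are given as a unit quaternion [w, x, y, z].
In Python, from bench import state, read_camera, job_done gives the robot as it stands.
- The arm moves only by the tool send_rows, never from a script. Its argument "commands" is a list of rows, each a list of 6 numbers: the shift along the tool's x, y, z scaled (see below), then the turn, a rotation vector about the tool's x, y, z scaled (see below). A call has 1 to 5 rows; each row is the pose to reach, as a shift and turn from the pose commanded when the call began, along the tool's axes at that moment; what a row does not reach only later rows make up. The controller multiplies each number of a shift by 0.15 m and each number of a turn by 45 degrees. A row lasts 1/10 s, in which the tool goes at most 50 mm and 8.59 degrees, less where a joint would pass 70% of its speed; a pose out of reach is approached as far as the arm can. A call with a number of a shift or a turn outside -1 to 1 is refused whole. A call with a gripper value outside its range is refused whole. "fingers" is the closure, from 0 (fully open) to 1 (shut), set as the call begins (left out, the last holds). The fingers move at their own pace and stop on an object; the grip force is fixed at half the most. Time passes only in rows, so rows that repeat a pose let the fingers close. It gives the time, the measured TCP pose, the force, the opening and the grip force at its end, in the units of the state.
- state(): the state, without advancing time (a new reading comes with each control period).
- read_camera(name): name is "scene" or "top" or "wrist"; returns a dict with "image" (384x512x3 uint8, red, green, blue), "camera_matrix" (3x3 intrinsics, pixels), "view" (4x4, takes a point from world to camera coordinates). Camera axes: x right, y down, z forward; pixel columns grow to the right and rows downward; lengths in m; the calibration is good to about 2 mm. A picture is of the moment at which its call begins. There is no depth.
- job_done(): hands the job in; it is judged then, once.
The state is a dict: "t": time; "joints": joint angles; "joint_velocities": joint speeds; "joint_torque": joint torques, N m; "tcp_pos": TCP position; "tool_rot": TCP orientation; "wrist_force": force on the tool from outside, world axes, zero at the start; "torque": the same for the moment, N m; "opening": finger opening in m; "finger_force": force on a finger pad.
Only numpy, scipy, OpenCV 4.12 (cv2) and the standard library are available. Lean on these libraries where they do the work, as an engineer would, in place of code of your own. Each camera call takes 0.05 s, during which the arm holds its last target. There are 200 camera calls.

TASK

A new gas cylinder has just gone into the drinks carbonator. First vent the line by pressing the spring relief pedal at the machine's right end all the way down to its stop and let it come back up; then turn the quarter-turn fastener on the ajar bay cover clockwise until the slot along its bar lines up with the two index ribs, and push the cover down flush against its frame. Finish with the gripper still holding the cover pressed shut there, so that I can check the seal before it is locked; leave everything else on the worktop where it stands.

Things in the scene. Friction and masses are not known exactly. Their poses are not given: they have to be found in the camera images.
- carbonator: low white box, 180 (x) x 300 (y) x 90 mm high, fixed; only its yaw varies. Origin: centre of its underside; x points from its front to its back (ahead of the robot at yaw 0), y to its left. The gas bay with the cover is its left part (y = -82 to 150 mm, frame rim 90 mm high); its right end is a lower deck, 57 mm high, with the relief pedal
- relief_pedal (a joint): steel pedal, 104 x 50 mm, ribbed black rubber tread; hinged at its far end (60 mm behind and 115 mm right of the carbonator's origin, 80 mm high), sloping up towards the robot. 0 = up, 0.30 rad = down on its rigid stop (level); a spring returns it: about 4 N to start, 9 N at the stop, at the tread
- pedal_pad (a point): middle of the tread's upper face, 76 mm from the pedal's hinge, about 108 mm above the worktop when up; it goes down 23 mm to the stop
- gas_cover (a joint): white cover, 160 mm deep, 231 wide, 8 thick, hinged along its far edge. 0 = flush on its rigid frame; 0.17 rad = ajar, sprung up, front edge 27 mm high. Pressing 113 mm from the hinge takes 4 N at first, 10 N when flush. With the fastener over 0.14 rad out of line a cross-pin under it, parallel to the bar, meets the frame beside a keyhole slot and the cover stops at about 0.09 rad
- cover_hinge (a point): point on the cover's hinge line in the middle of its width, at rim height; the hinge line runs along the carbonator's y; the point's x, y, z are the cover's own (z = normal of the cover)
- cover_press (a point): free flat spot on the cover's top face, 100 mm in front of the hinge and 60 mm left of the fastener's axis: room to press with closed fingers
- gas_lock (a joint): quarter-turn fastener on the cover's mid-line, 113 mm in front of the hinge, axis along the cover's normal. Value: angle of its bar from the line of the two dark index ribs before and behind it (0 = in line, pointing from hinge to front edge), growing counter-clockwise from above; starts at 0.9 to 1.5, so turn it clockwise; end stops -0.45 and 1.65; stays where left (0.07 N m)
- lock_grip (a point): on the fastener's axis, 22 mm above the cover's top face. The grip is an upright steel bar 48 mm long, 13 mm thick, reaching from 6 to 33 mm above the cover's top face, on a dark round flange 50 mm across; the point's x runs along the bar, y across it (the way to pinch it), z along the axis
- tumbler: clear drinking glass, 81 mm across, 91 mm high, standing to the right of the carbonator; a bystander. Origin: centre of its underside
- can_soda: drinks can, 66 mm across, 115 mm high, standing to the right and behind the tumbler; a bystander. Origin: centre of its underside
- old_cylinder: the empty gas cylinder, aluminium with a brass neck, 56 mm across, 163 mm high, standing to the left of the carbonator; a bystander. Origin: centre of its underside
- wrench: steel spanner, 170 mm long, lying to the left of the carbonator; a bystander. Origin: centre of its underside
- tea_box: cardboard tea box, 65 x 142 x 73 mm, to the left beyond the spanner; a bystander. Origin: centre of its underside

How it is judged:
By the outcome, as a careful person would: the job done as asked, in the order asked, and still so for the second after the job is handed in, while the arm keeps its last pose, push and grip.
It also fails if it takes over 51 s, if anything falls off the work surface, if the arm or the gripper's body presses on something with over 40 N, if the wrist force passes 120 N, or if a joint passes its speed limit or range.

## Working session

There is one attempt and no reset: what is moved stays moved. The work goes in short steps, Python scripts to look and compute and a tool call to move; the robot and the scene stay as the last step left them, time stands still between calls to the robot, and variables do not carry over. Pictures are saved under pics/ and viewed, at most 10 in all, crops included, and the job is handed in when it is done.

Besides the shell and the picture viewer there is one more tool, called as name(argument=value, ...) on one line, values as JSON. send_rows: Moves the arm, as the interface text tells. Its arguments: {"type":"object","properties":{"commands":{"type":"array"},"fingers":{"type":"number"}},"required":["commands"]}

```bash
mkdir -p pics
python3 - <<'E'
from bench import *
import cv2,numpy as np,json
s=state();print({k:np.round(v,3).tolist() for k,v in s.items()})
for n in("scene","top"):
    r=read_camera(n);cv2.imwrite(f"pics/{n}0.png",cv2.resize(r["image"][...,::-1],(800,600),interpolation=cv2.INTER_CUBIC))
    np.savez(n+"0.npz",**r);print(n,np.round(r["camera_matrix"],1).tolist(),np.round(r["view"],3).tolist())
E
```

```text
{'t': 0.0, 'joints': [1.265, 0.468, -0.012, 1.604, 0.006, 1.071, -0.056], 'joint_velocities': [-0.001, -0.001, -0.002, -0.001, 0.002, 0.001, 0.001], 'joint_torque': [-0.0, -52.057, -0.012, -24.374, -0.057, 0.017, 0.0], 'tcp_pos': [0.169, -0.627, 0.231], 'tool_rot': [-0.001, 0.991, 0.131, -0.0], 'wrist_force': [0.08, 0.442, 0.242], 'torque': [-0.012, -0.013, -0.014], 'finger_force': 0.0, 'opening': 0.092}
scene [[364.6, 0.0, 253.2], [0.0, 364.6, 194.4], [0.0, 0.0, 1.0]] [[-0.534, -0.845, -0.008, 0.349], [-0.525, 0.339, -0.781, 0.295], [0.662, -0.413, -0.625, 1.049], [0.0, 0.0, 0.0, 1.0]]
top [[391.2, 0.0, 260.9], [0.0, 391.2, 190.3], [0.0, 0.0, 1.0]] [[0.017, -1.0, 0.007, 0.09], [-0.986, -0.018, -0.164, 0.52], [0.164, -0.004, -0.986, 1.368], [0.0, 0.0, 0.0, 1.0]]
```

View pics/scene0.png

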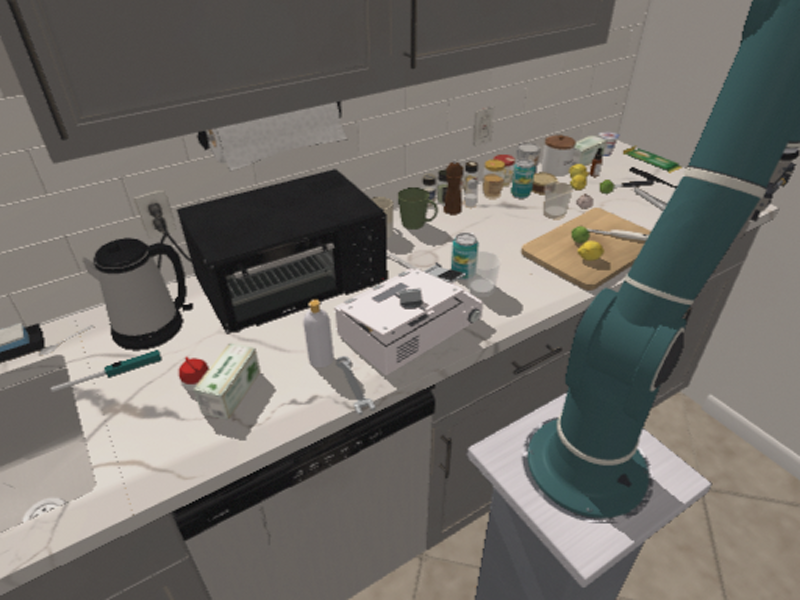

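View pics/top0.png

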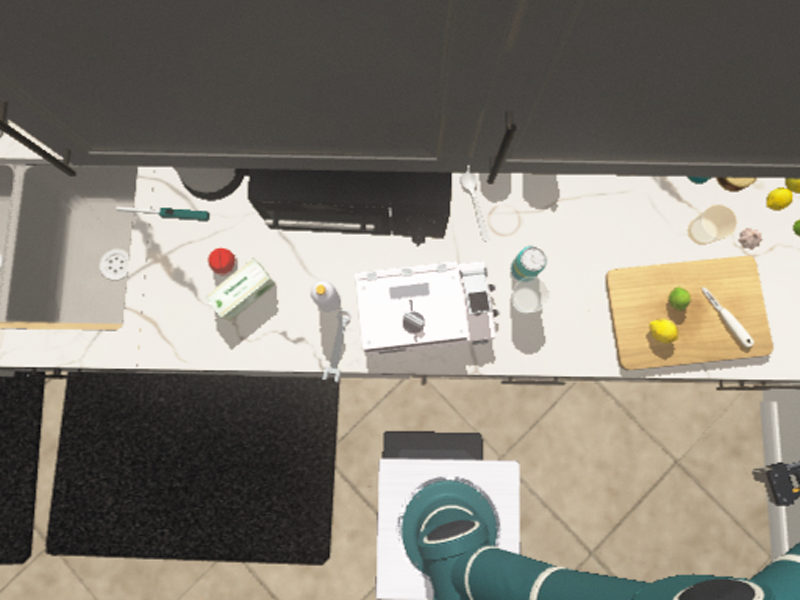

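Run:
```python
import cv2,numpy as np
for n,(u,v) in dict(top=(222,160),scene=(210,167)).items():
    im=np.load(n+"0.npz")["image"][v:v+75,u:u+100,::-1]
    cv2.imwrite(f"pics/{n}c.png",cv2.resize(im,(800,600),interpolation=cv2.INTER_CUBIC))
```

```text
(no output)
```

View pics/topc.png

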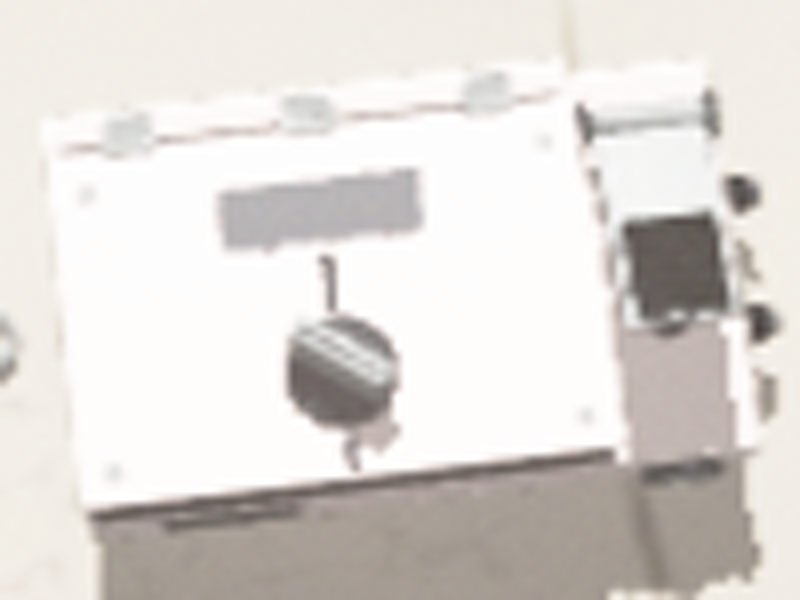

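View pics/scenec.png

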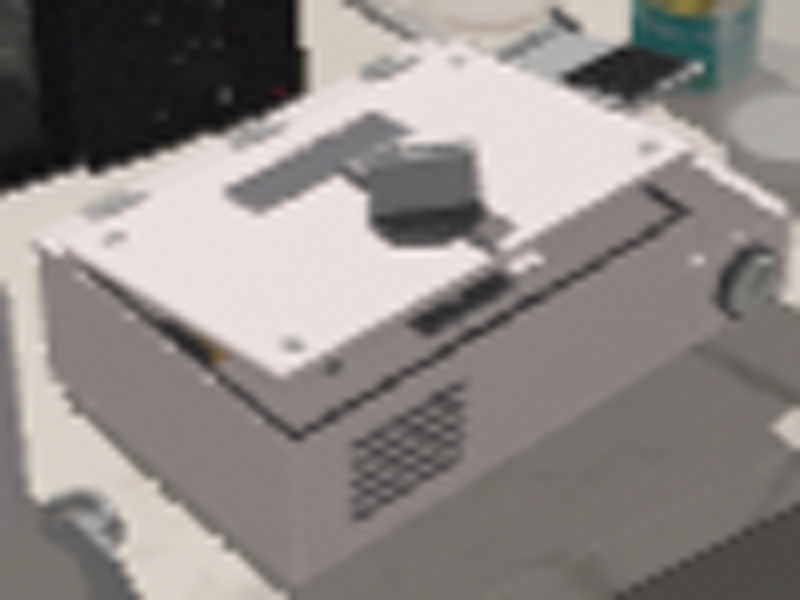

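```bash
cat > h.py <<'E'
import numpy as np,cv2
from scipy.optimize import least_squares
from scipy.spatial.transform import Rotation as R
def proj(r,P):
    V=r["view"];q=np.atleast_2d(P)@V[:3,:3].T+V[:3,3];p=q@r["camera_matrix"].T;return p[:,:2]/p[:,2:]
def carb(p,P):  # p = X,Y,yaw ; carb->world
    return np.atleast_2d(P)@R.from_euler('z',p[2]).as_matrix().T+[p[0],p[1],0]
def cov(hx,hz,P,a=.17): # cover frame -> carb; rotate so front (-x) goes up
    return np.atleast_2d(P)@R.from_euler('y',a).as_matrix().T+[hx,.034,hz]
E
python3 - <<'E'
from h import *
t,s=np.load("top0.npz"),np.load("scene0.npz")
def px(l,o):return (np.array(l)+.5)/8-.5+o
c=np.cos(.3);sn=np.sin(.3)
def model(q):
    p,hx,hz=q[:3],q[3],q[4]
    C=lambda P:carb(p,cov(hx,hz,P))
    fl,fr,fa=(-.16,.1155,0),(-.16,-.1155,0),(-.113,0,-0.0)
    pad=carb(p,[.06-q[5]*c,-.115,.08+q[5]*sn+.0055])
    fle=[(-.113,0,.006)]
    return np.vstack([proj(t,C([fl,fr])),proj(t,C(fle)),proj(t,pad),
      proj(s,C([fl,fr])),proj(s,C(fle)),proj(s,carb(p,[(-.09,.15,.09),(-.09,.15,0)])),proj(s,pad)])
obs=np.vstack([px([(90,508),(615,450),(343,370),(676,267)],(222,160)),
 px([(282,372),(690,158),(425,220),(295,438),(298,585),(633,76)],(210,167))])
f=lambda q:(model(q)-obs).ravel()
r=least_squares(f,[.5,0,-.1,.08,.09,.076],loss='soft_l1')
print(r.x.round(4));print(f(r.x).reshape(-1,2).round(1).tolist())
q=r.x
C=lambda P,a=.17:carb(q[:3],cov(q[3],q[4],P,a)).round(4)
print("lock",C((-.113,0,.022)),"press",C((-.1,.06,0)),C((-.1,.06,0),0.),"hinge",C((0,0,0)))
print("pad",carb(q[:3],[.06-.076*c,-.115,.108]).round(4))
E
```

```text
[0.4961 0.057  0.1275 0.0733 0.0886 0.0729]
[[-0.8, -0.0], [1.6, -0.3], [0.1, -0.3], [0.6, 0.2], [-0.0, 1.7], [0.8, -0.1], [-0.1, -0.5], [-0.5, 0.4], [-0.3, 1.6], [-0.2, -1.0]]
lock [[0.4577 0.0864 0.1294]] press [[0.459  0.147  0.1055]] [[0.4576 0.1468 0.0886]] hinge [[0.5644 0.1001 0.0886]]
pad [[ 0.4982 -0.0587  0.108 ]]
```

send_rows(commands=[[0.25,-0.25,0,0,0,0],[0.5,-0.5,0,0,0,0],[0.75,-0.75,0,0,0,0],[1,-1,0,0,0,0],[1,-1,0,0,0,0]], fingers=1)

```text
t: 0.6
tcp_pos: [0.2779, -0.4387, 0.2314]
tool_rot: [-0.001, 0.991, 0.135, 0.0]
wrist_force: [-0.4, -0.0, 1.4]
opening: 0.0538
finger_force: 0.0
```

send_rows(commands=[[0.25,-0.25,0,0,0,0],[0.5,-0.5,0,0,0,0],[0.75,-0.75,0,0,0,0],[1,-1,0,0,0,0],[1,-1,0,0,0,0]])

```text
t: 1.1
tcp_pos: [0.3829, -0.2557, 0.2317]
tool_rot: [-0.0, 0.991, 0.135, 0.0]
wrist_force: [-0.4, 0.3, -0.2]
opening: 0.014
finger_force: 0.0
```

send_rows(commands=[[0.25,-0.25,0,0,0,0],[0.5,-0.5,0,0,0,0],[0.75,-0.75,0,0,0,0],[0.9,-0.95,0,0,0,0],[0.9,-0.95,0,0,0,0]])

```text
t: 1.6
tcp_pos: [0.4761, -0.082, 0.2317]
tool_rot: [-0.001, 0.991, 0.135, 0.001]
wrist_force: [0.3, -0.1, 0.3]
opening: 0.0004
finger_force: 0.0
```

```bash
cat >> h.py <<'E'
def st():
    from bench import state
    s=state();w=s["tool_rot"];return s,np.array(s["tcp_pos"]),R.from_quat([w[1],w[2],w[3],w[0]])
def go(pos,Rt=None):
    s,p,Rc=st();d=Rc.inv().apply(np.array(pos)-p)/.15
    r=(Rc.inv()*Rt).as_rotvec()/(np.pi/4) if Rt is not None else np.zeros(3)
    print("t",s["t"],"p",p.round(4),"F",np.round(s["wrist_force"],1),"shift",d.round(3),"turn",r.round(3))
def ori(yaw,tilt=0): # tool down, x at carb yaw; tilt about carb y (cover normal)
    return yaw*tilt
E
python3 - <<'E'
from h import *
from bench import read_camera
go((.498,-.059,.14))
r=read_camera("wrist");np.savez("w1.npz",**r);cv2.imwrite("pics/w1.png",cv2.resize(r["image"][...,::-1],(800,600),interpolation=cv2.INTER_CUBIC))
q=[.4961,.057,.1275]
print(proj(r,[[.498,-.059,.108]])*800/512, proj(r,carb(q,cov(.0733,.0886,[-.113,0,.006])))*800/512)
E
```

```text
t 1.6 p [ 0.4761 -0.082   0.2317] F [ 0.3 -0.1  0.3] shift [ 0.18  -0.108  0.612] turn [0. 0. 0.]
[[373.59541549 254.63994734]] [[102.56570419 260.66982226]]
```

View pics/w1.png

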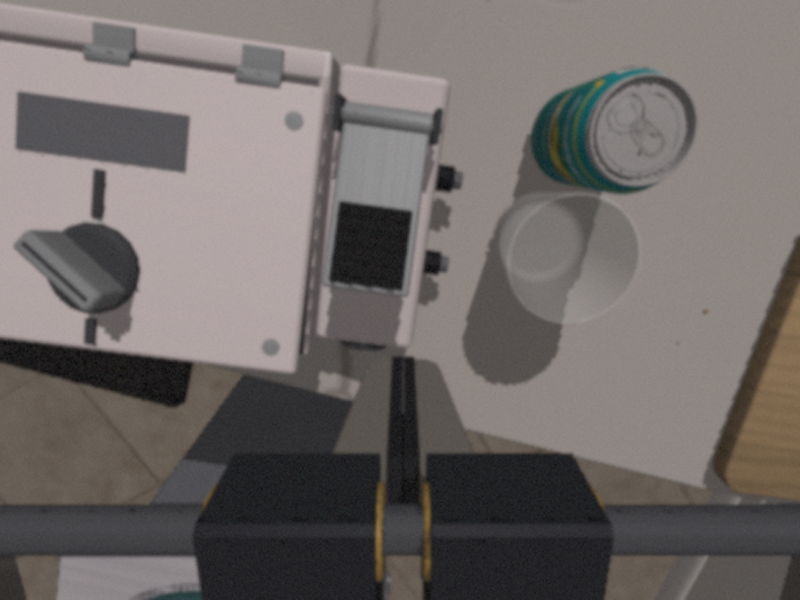

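send_rows(commands=[[0.18,-0.11,0.2,0,0,0],[0.18,-0.11,0.4,0,0,0],[0.18,-0.11,0.6,0,0,0],[0.18,-0.11,0.6,0,0,0]])

```text
t: 2.05
tcp_pos: [0.4925, -0.0665, 0.138]
tool_rot: [-0.001, 0.992, 0.13, -0.004]
wrist_force: [0.7, -0.5, 0.6]
opening: 0.0004
finger_force: 0.0
```

send_rows(commands=[[0,0,0.05,0,0,0],[0,0,0.1,0,0,0],[0,0,0.15,0,0,0],[0,0,0.2,0,0,0],[0,0,0.2,0,0,0]])

```text
t: 2.55
tcp_pos: [0.4953, -0.0654, 0.1116]
tool_rot: [0.001, 0.991, 0.131, -0.001]
wrist_force: [-3.7, -1.6, 6.6]
opening: 0.0003
finger_force: 3.1
```

send_rows(commands=[[0,-0.02,0.03,0,0,0],[0,-0.02,0.06,0,0,0],[0,-0.02,0.08,0,0,0],[0,-0.02,0.08,0,0,0]])

```text
t: 2.95
tcp_pos: [0.4955, -0.0632, 0.1028]
tool_rot: [0.002, 0.991, 0.13, 0.0]
wrist_force: [-9.2, -2.9, 27.2]
opening: 0.0008
finger_force: 13.9
```

send_rows(commands=[[0,0,0.01,0,0,0],[0,0,0.02,0,0,0],[0,0,0.03,0,0,0],[0,0,0.03,0,0,0]])

```text
t: 3.35
tcp_pos: [0.4956, -0.0632, 0.1018]
tool_rot: [0.003, 0.991, 0.131, 0.0]
wrist_force: [-21.2, -2.4, 62.5]
opening: 0.0004
finger_force: 31.2
```

send_rows(commands=[[0,0,-0.1,0,0,0],[0,0,-0.2,0,0,0],[0,0,-0.4,0,0,0],[0,0,-0.6,0,0,0],[0,0,-0.8,0,0,0]])

```text
t: 3.85
tcp_pos: [0.4953, -0.0615, 0.2168]
tool_rot: [0.0, 0.991, 0.131, 0.001]
wrist_force: [1.4, -0.3, -0.3]
opening: 0.0003
finger_force: 0.0
```

```bash
cat >> h.py <<'E'
def tool(bar,a,c=.1275): # tool x at angle bar from carb x (about cover normal), z = -cover normal, cover angle a
    return R.from_euler('z',c)*R.from_euler('y',a)*R.from_euler('z',bar)*R.from_euler('x',np.pi)
E
python3 - <<'E'
from h import *
from bench import read_camera
q=[.4961,.057,.1275]
go((.40,.07,.25),tool(.9,.17))
r=read_camera("wrist");np.savez("w2.npz",**r);cv2.imwrite("pics/w2.png",cv2.resize(r["image"][...,::-1],(800,600),interpolation=cv2.INTER_CUBIC))
E
```

```text
t 3.85 p [ 0.4953 -0.0615  0.2168] F [ 1.4 -0.3 -0.3] shift [-0.385 -1.012 -0.223] turn [ 0.111 -0.194 -0.971]
```

Run:
```python
from h import *
q=[.4961,.057,.1275]
go(carb(q,cov(.0733,.0886,[-.113,0,.12]))[0],tool(.9,.17))
r=np.load("w1.npz")
obs=(np.array([(24,238),(110,299)])+.5)/800*512-.5
def m(v):
    d=.023*np.array([np.cos(v[0]),np.sin(v[0]),0]);c=np.array([-.113+v[1],v[2],.033]);P=carb(q,cov(.0733,.0886,[c+d,c-d]));return (proj(r,P)-obs).ravel()
f=least_squares(m,[.9,0,0]);print(f.x,f.fun)
```

```text
t 3.9 p [ 0.4982 -0.0616  0.2215] F [ 2.1 -0.1  2.7] shift [ 0.105 -1.007 -0.033] turn [ 0.119 -0.202 -0.971]
[ 1.05902041 -0.00308116  0.00218319] [ 2.56596536  1.74897236 -2.62406159 -1.85469322]
```

send_rows(commands=[[0.02,-0.25,-0.03,0.02,-0.04,-0.19],[0.05,-0.5,-0.03,0.05,-0.08,-0.38],[0.08,-0.75,-0.03,0.07,-0.12,-0.57],[0.1,-1,-0.03,0.1,-0.16,-0.76],[0.1,-1,-0.03,0.12,-0.2,-0.97]], fingers=0)

```text
t: 4.4
tcp_pos: [0.4698, 0.0926, 0.2204]
tool_rot: [-0.035, 0.873, 0.481, -0.078]
wrist_force: [-0.1, -0.4, 0.5]
opening: 0.038
finger_force: 0.0
```

send_rows(commands=[[0,0,0,0,0,-0.1],[0,0,0,0,0,-0.18],[0,0,0,0,0,-0.18]])

```text
t: 4.7
tcp_pos: [0.4708, 0.0874, 0.2196]
tool_rot: [-0.04, 0.84, 0.536, -0.076]
wrist_force: [-0.2, -0.6, 0.1]
opening: 0.0622
finger_force: 0.0
```

Run:
```python
from h import *
from bench import read_camera
q=[.4961,.057,.1275]
go(carb(q,cov(.0733,.0886,[-.113,0,.06]))[0],tool(1.06,.17))
r=read_camera("wrist");np.savez("w3.npz",**r);cv2.imwrite("pics/w3.png",cv2.resize(r["image"][...,::-1],(800,600),interpolation=cv2.INTER_CUBIC))
for z in(.033,.006,0):
  print(z,(proj(r,carb(q,cov(.0733,.0886,[[-.113+.024*k*np.cos(1.06),.024*k*np.sin(1.06),z] for k in(-1,0,1)])))*800/512).round())
```

```text
t 4.7 p [0.4708 0.0874 0.2196] F [-0.2 -0.6  0.1] shift [0.01  0.013 0.354] turn [-0.006 -0.008 -0.066]
0.033 [[407. 366.]
 [405. 322.]
 [403. 275.]]
0.006 [[407. 346.]
 [405. 306.]
 [403. 263.]]
0 [[407. 342.]
 [405. 303.]
 [403. 261.]]
```

View pics/w3.png

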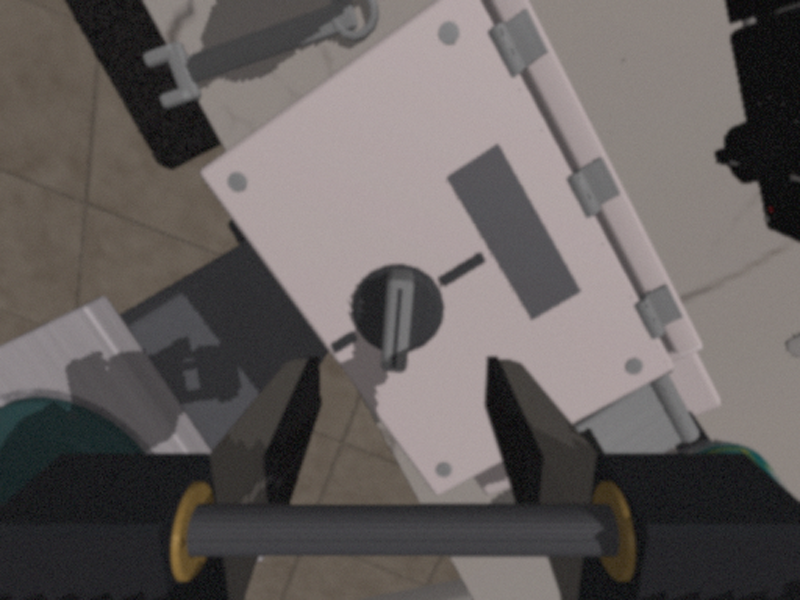

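send_rows(commands=[[0.02,-0.01,0.12,0,0,0.06],[0.02,-0.01,0.24,0,0,0.06],[0.02,-0.01,0.35,0,0,0.06],[0.02,-0.01,0.35,0,0,0.06],[0.02,-0.01,0.35,0,0,0.06]])

```text
t: 5.25
tcp_pos: [0.4617, 0.0898, 0.1682]
tool_rot: [-0.038, 0.853, 0.515, -0.077]
wrist_force: [0.3, -0.0, -0.2]
opening: 0.0919
finger_force: 0.0
```

Run:
```python
from h import *
from bench import read_camera
q=[.4961,.057,.1275]
go(carb(q,cov(.0733,.0886,[-.113,0,.027]))[0],tool(.96,.17))
r=read_camera("wrist");np.savez("w4.npz",**r);cv2.imwrite("pics/w4.png",cv2.resize(r["image"][...,::-1],(800,600),interpolation=cv2.INTER_CUBIC))
for z in(.033,.006,0):
  print(z,(proj(r,carb(q,cov(.0733,.0886,[[-.113+.024*k*np.cos(.96),.024*k*np.sin(.96),z] for k in(-1,0,1)])))*800/512).round())
```

```text
t 5.25 p [0.4617 0.0898 0.1682] F [ 0.3 -0.  -0.2] shift [-0.009  0.024  0.226] turn [-0.007 -0.006 -0.   ]
0.033 [[410. 424.]
 [410. 371.]
 [410. 314.]]
0.006 [[409. 394.]
 [409. 346.]
 [410. 295.]]
0 [[409. 388.]
 [409. 341.]
 [409. 291.]]
```

View pics/w4.png

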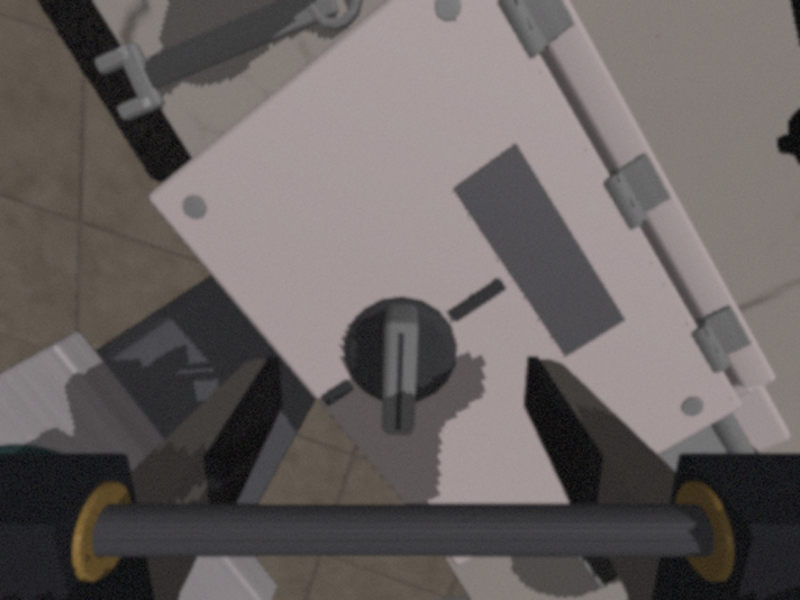

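send_rows(commands=[[-0.01,0,0.07,0,0,0.02],[-0.01,0,0.14,0,0,0.02],[-0.01,0,0.21,0,0,0.02],[-0.01,0,0.22,0,0,0.02],[-0.01,0,0.22,0,0,0.02]])

```text
t: 5.8
tcp_pos: [0.4548, 0.088, 0.135]
tool_rot: [-0.038, 0.857, 0.509, -0.078]
wrist_force: [0.0, -0.0, 0.3]
opening: 0.092
finger_force: 0.0
```

send_rows(commands=[[0,0,0,0,0,0],[0,0,0,0,0,0],[0,0,0,0,0,0],[0,0,0,0,0,0],[0,0,0,0,0,0]], fingers=1)

```text
t: 6.3
tcp_pos: [0.4552, 0.088, 0.1355]
tool_rot: [-0.037, 0.857, 0.509, -0.077]
wrist_force: [-0.3, -0.4, 0.4]
opening: 0.0537
finger_force: 0.0
```

send_rows(commands=[[0,0,0,0,0,0],[0,0,0,0,0,0],[0,0,0,0,0,0],[0,0,0,0,0,0],[0,0,0,0,0,0]])

```text
t: 6.8
tcp_pos: [0.4544, 0.0883, 0.1354]
tool_rot: [-0.038, 0.856, 0.509, -0.078]
wrist_force: [-4.3, 2.4, 4.2]
opening: 0.0471
finger_force: 30.0
```

Run:
```python
from h import *
q=[.4961,.057,.1275]
s,p,Rc=st()
go(carb(q,cov(.0733,.0886,[-.113,0,.027]))[0],tool(0,.17))
print(s["opening"],s["finger_force"],np.round(s["joints"],2),np.round(s["torque"],2))
```

```text
t 6.8 p [0.4544 0.0883 0.1354] F [-4.3  2.4  4.2] shift [0.003 0.031 0.003] turn [-1.100e-02 -1.000e-03  1.204e+00]
0.04705991411932714 30.01735940342769 [ 0.23  0.46 -0.59  1.98  0.25  0.96 -0.99] [ 0.56  1.   -0.16]
```

send_rows(commands=[[0,0,0,0,0,0],[0,0,0,0,0,0],[0,0,-0.03,0,0,0],[0,0,-0.06,0,0,0],[0,0,-0.06,0,0,0]], fingers=0.3)

```text
t: 7.3
tcp_pos: [0.4577, 0.088, 0.1451]
tool_rot: [-0.037, 0.857, 0.509, -0.076]
wrist_force: [-0.1, 0.7, 0.3]
opening: 0.0644
finger_force: 0.0
```

send_rows(commands=[[0,0,0,0,0,0],[0,0,0,0,0,0],[0,0,0,0,0,0],[0,0,0,0,0,0],[0,0,0,0,0,0]], fingers=1)

```text
t: 7.8
tcp_pos: [0.4566, 0.0881, 0.1442]
tool_rot: [-0.037, 0.857, 0.509, -0.077]
wrist_force: [0.5, 0.1, 0.0]
opening: 0.0263
finger_force: 0.0
```

send_rows(commands=[[0,0,0,0,0,0],[0,0,0,0,0,0],[0,0,0,0,0,0],[0,0,0,0,0,0]])

```text
t: 8.2
tcp_pos: [0.4559, 0.0885, 0.1444]
tool_rot: [-0.038, 0.856, 0.509, -0.078]
wrist_force: [-4.3, 1.5, 4.1]
opening: 0.0129
finger_force: 30.0
```

Run:
```python
from h import *
from bench import read_camera
q=[.4961,.057,.1275]
s,p,Rc=st()
go(p,tool(0,.17))
print(s["opening"],s["finger_force"],np.round(s["torque"],2))
r=read_camera("wrist");cv2.imwrite("pics/w5.png",cv2.resize(r["image"][...,::-1],(800,600),interpolation=cv2.INTER_CUBIC))
```

```text
t 8.2 p [0.4559 0.0885 0.1444] F [-4.3  1.5  4.1] shift [0. 0. 0.] turn [-0.011 -0.     1.204]
0.012922188186012198 29.983918368816376 [ 0.28  0.79 -0.18]
```

View pics/w5.png

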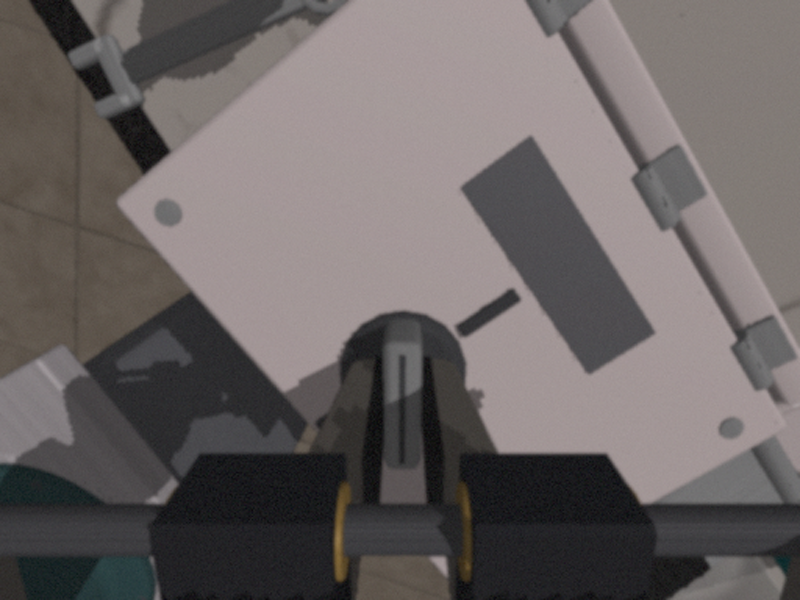

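send_rows(commands=[[0,0,0,0,0,0.15],[0,0,0,0,0,0.3],[0,0,0,0,0,0.45],[0,0,0,0,0,0.6],[0,0,0,0,0,0.6]])

```text
t: 8.75
tcp_pos: [0.4559, 0.0885, 0.1443]
tool_rot: [-0.018, 0.952, 0.295, -0.085]
wrist_force: [-4.8, 2.2, 3.9]
opening: 0.0125
finger_force: 30.0
```

send_rows(commands=[[0,0,0,0,0,0.15],[0,0,0,0,0,0.3],[0,0,0,0,0,0.45],[0,0,0,0,0,0.6],[0,0,0,0,0,0.6]])

```text
t: 9.25
tcp_pos: [0.4559, 0.0885, 0.1443]
tool_rot: [0.002, 0.994, 0.064, -0.087]
wrist_force: [-5.0, 1.4, 4.4]
opening: 0.0126
finger_force: 30.0
```

Run:
```python
from h import *
from bench import read_camera
q=[.4961,.057,.1275]
s,p,Rc=st()
go(p,tool(0,.17))
print(s["opening"],s["finger_force"],np.round(s["torque"],2))
r=read_camera("wrist");np.savez("w6.npz",**r);cv2.imwrite("pics/w6.png",cv2.resize(r["image"][...,::-1],(800,600),interpolation=cv2.INTER_CUBIC))
```

```text
t 9.25 p [0.4559 0.0885 0.1443] F [-5.   1.4  4.4] shift [0. 0. 0.] turn [-0.009  0.004  0.003]
0.012562064917641719 29.987145960330963 [ 0.33  0.88 -0.17]
```

View pics/w6.png

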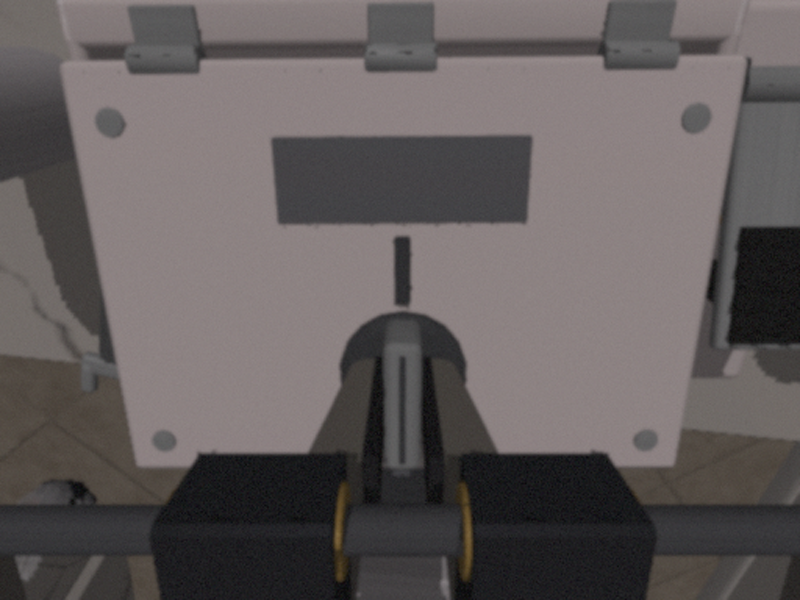

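send_rows(commands=[[-0.004,0,0.027,0,0.043,0],[-0.008,0,0.053,0,0.087,0],[-0.013,0,0.079,0,0.13,0],[-0.018,0,0.105,0,0.173,0],[-0.023,0,0.13,0,0.216,0]])

```text
t: 9.8
tcp_pos: [0.4484, 0.0875, 0.126]
tool_rot: [-0.003, 0.998, 0.066, -0.002]
wrist_force: [-9.3, 0.8, 13.7]
opening: 0.0125
finger_force: 30.0
```

send_rows(commands=[[0,0,0.005,0,0,0],[0,0,0.01,0,0,0],[0,0,0.01,0,0,0],[0,0,0.01,0,0,0]])

```text
t: 10.2
tcp_pos: [0.4485, 0.0875, 0.1254]
tool_rot: [-0.003, 0.998, 0.066, -0.003]
wrist_force: [-12.2, 0.0, 21.1]
opening: 0.0124
finger_force: 30.0
```

Run:
```python
from h import *
s,p,Rc=st()
go(p,tool(0,0))
print(s["opening"],s["finger_force"],np.round(s["torque"],2))
```

```text
t 10.2 p [0.4485 0.0875 0.1254] F [-12.2   0.   21.1] shift [0. 0. 0.] turn [-0.008  0.007  0.005]
0.012384297013220273 30.00337243080139 [ 0.04  2.63 -0.02]
```

send_rows(commands=[[-0.004,0,0.005,0,0,0],[-0.007,0,0.01,0,0,0],[-0.007,0,0.01,0,0,0],[-0.007,0,0.01,0,0,0],[-0.007,0,0.01,0,0,0]])

```text
t: 10.7
tcp_pos: [0.4484, 0.0875, 0.1251]
tool_rot: [-0.003, 0.998, 0.066, -0.002]
wrist_force: [-13.1, -0.2, 32.2]
opening: 0.0129
finger_force: 30.0
```

Run:
```python
from h import *
from bench import read_camera
go((0,0,0))
im=read_camera("scene")["image"][..., ::-1];w=read_camera("wrist")["image"][...,::-1]
a=cv2.resize(im[160:250,200:320],(560,420),interpolation=cv2.INTER_CUBIC)
b=cv2.resize(w,(240,180));c=np.zeros((420,800,3),np.uint8);c[:,:560]=a;c[:180,560:]=b
b=cv2.resize(w[100:340,160:360],(200,240));c[180:,580:780]=b
cv2.imwrite("pics/end.png",c)
```

```text
t 10.7 p [0.4484 0.0875 0.1251] F [-13.1  -0.2  32.2] shift [-3.038  0.192  0.842] turn [0. 0. 0.]
```

View pics/end.png

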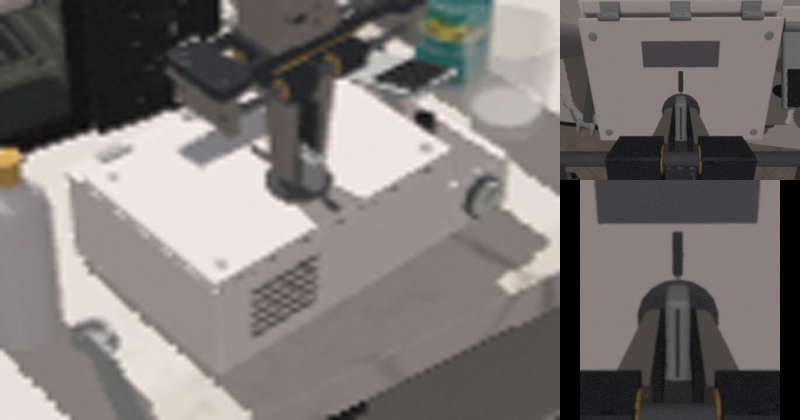

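The cover sits flush with no gap at its front edge (crop about 220,280). The slot is in line with the rib, the pedal is back up, and the can and cylinder are where they were.

```bash
python3 -c "from bench import job_done;print(job_done())"
```

```text
the job is handed in; nothing more can be done
None
```

The job is handed in: I pressed the pedal to its stop and let it return, turned the fastener in line with the ribs, and left the gripper holding the cover flush at about 32 N.

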